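Sweep the relays down the chute

ROBOT

A 6-joint arm with a two-finger parallel gripper is mounted at the origin on the work surface. World frame = base frame: x ahead of the robot, y to its left, z up, the work surface at z = 0. Lengths are in m, angles in rad, forces in N, time in s.
With the tool pointing down it reaches from about 0.375 to 0.925 m from the base axis. Payload 5.7 kg.
Tool frame: the origin (TCP) lies on the centre line of the jaws, within the pads' length; the fingertips stand bot.finger_overhang ahead of it and the grasp point (between the pads) lies 3 mm ahead of it (bot.finger_overhang is the distance from the TCP to the fingertips, in m); z points along the fingers, y is the line along which they close (so a half turn about z gives the same grasp; the last joint's range is limited). The gripper opens to 88 mm and grips with 3 to 60 N. Pads are 20 mm wide; open, the fingers measure 115 mm over their backs; the gripper's body (75 mm by 178 mm) begins 61 mm behind the grasp point.
Start: joints at [-1.285, 0.359, 1.51, -0, 1.272, -0.115], TCP at [0.234, -0.552, 0.211] pointing down, gripper open.
Joint ranges: [-2.97, 2.97], [-1.01, 2.36], [0.21, 2.38], [-0.96, 4.11], [0.2, 2.71], [-2.98, 2.98]. Speed limits (rad/s): [2.39, 2.39, 3.14, 3.14, 3.14, 3.14].

INTERFACE

Orientations are given as a rotation vector (axis times angle).
In Python, from bench import bot, get_image, calibration gives the robot as it stands.
- The arm moves only by the tool drive_tool, never from a script. Its argument "rows" is a list of rows, each a list of 7 numbers: the shift along the tool's x, y, z in mm, then the turn, a rotation vector about the tool's x, y, z in degrees, then the opening in per cent of the stroke, from 0 (shut) to 100 (fully open). A call has 1 to 12 rows; each row is the pose to reach, as a shift and turn from the pose commanded when the call began, along the tool's axes at that moment; what a row does not reach only later rows make up. A row lasts 1/12 s, in which the tool goes at most 41.7 mm and 7.16 degrees, less where a joint would pass 70% of its speed; a pose out of reach is approached as far as the arm can. A call with a gripper value outside its range is refused whole. The fingers move at their own pace and stop on an object; "squeeze" is the grip in N (left out, the last holds). Time passes only in rows, so rows that repeat a pose let the fingers close. It gives the time, the measured TCP pose, the force, the opening and the grip force at its end, in the units of the state.
- bot.observe(): the state, without advancing time (a new reading comes with each control period).
- get_image(name): name is "side" or "top" or "wrist"; returns (picture, depth): 384x512x3 uint8, red, green, blue; 384x512 float32, m along the optical axis (not along the pixel's ray), 0 where there is no reading.
- calibration(name): a dict with "mtx" (3x3 intrinsics, pixels), "rvec" (rotation vector, rad) and "tvec" (3), from world to camera coordinates, as OpenCV has them; the wrist camera has in their place "mount" (4x4, takes a point from camera to tool coordinates, whose origin is the TCP and whose axes are the flange's). Camera axes: x right, y down, z forward; pixel columns grow to the right and rows downward; lengths in m; the calibration is good to about 2 mm. A picture is of the moment at which its call begins: read the wrist's pose just before it. calibration takes no time and is no camera call.
- bot.sign_off(): hands the job in; it is judged then, once.
The state is a dict: "time": time; "q": joint angles; "joint_velocities": joint speeds; "tau": joint torques, N m; "tool_pos": TCP position; "tcp_rot": TCP orientation; "force": force on the tool from outside, world axes, zero at the start; "torque": the same for the moment, N m; "opening": finger opening in m; "grip_force": force on a finger pad.
Only numpy, scipy, OpenCV 4.12 (cv2) and the standard library are available. Lean on these libraries where they do the work, as an engineer would, in place of code of your own. Each camera call takes 0.05 s, during which the arm holds its last target. There are 200 camera calls.

TASK

Take the wide-headed wooden hand sweep from the bench and, with it, sweep the two green relay cubes along the lane of the sorting stand and down the tin chute, so that both lie in the tray. Do not touch the relays with the gripper. Then leave the sweep standing upright on the stand's deck.

Things in the scene. Friction and masses are not known exactly. Their poses are not given: they have to be found in the camera images.
- sweep: Wooden hand sweep standing on the bench left or right of the stand: head 136 (its x) x 30 (y) x 36 mm high, both long sides rubber-faced and alike; on its middle an upright handle 34 (x) x 26 (y) mm, 80 mm tall, 116 mm high in all; 0.25 kg. Origin: centre of the head's underside, z up. On the stand's other side is a buffing pad: same handle, but a round 64 mm foot.
- relay_a: Relay: a green plastic cube, 28 mm a side, with a tuft of flat steel terminals (9 mm high, 18 mm across) on top, 37 mm high in all; 35 g. Origin at the cube's centre, z up through the terminals at the start. It starts on the deck's lane, at any yaw, within 52 mm of the lane's centre line, at stand y -20 to 65 mm. The two relays are alike.
- relay_b: Relay: a green plastic cube, 28 mm a side, with a tuft of flat steel terminals (9 mm high, 18 mm across) on top, 37 mm high in all; 35 g. Origin at the cube's centre, z up through the terminals at the start. It starts on the deck's lane, at any yaw, within 52 mm of the lane's centre line, at stand y -20 to 65 mm. The two relays are alike.
- stand: Fixed sorting stand, z up. Origin on the bench under the middle of a 164 mm wide lane running along its +y. Deck 90 mm above the bench, y -150 to 110 mm, lane rails 12 mm high; beyond the +x rail a ledge (to x 172) holds other parts, 45 mm high. At y 110 a chute falls at 43 deg (relays slide down by themselves) to a lip 30 mm up at y 175; then the tray to y 310: floor 4 mm up, walls 40 mm.
There are look-alikes about, which are no part of the job. Leave any orange look-alike of the sweep alone.

How it is judged:
By the outcome, as a careful person would: the job done as asked, in the order asked, and still so for the second after the job is handed in, with the robot touching nothing.
It also fails if it takes over 54 s, if anything falls off the work surface, if the arm or the gripper's body presses on something with over 40 N, if the wrist force passes 120 N, or if a joint passes its speed limit or range.

## Working session

There is one attempt and no reset: what is moved stays moved. The work goes in short steps, Python scripts to look and compute and a tool call to move; the robot and the scene stay as the last step left them, time stands still between calls to the robot, and variables do not carry over. Pictures are saved under pics/ and viewed, at most 10 in all, crops included, and the job is handed in when it is done.

Besides the shell and the picture viewer there is one more tool, called after ">>>" as name([rows], argument=value, ...), one row to a line, values as JSON. drive_tool: Moves the arm, as the interface text tells. Its arguments: {"type":"object","properties":{"rows":{"type":"array"},"squeeze":{"type":"number"}},"required":["rows"]}

```bash
mkdir -p pics; ls
cat > h.py <<'E'
import numpy as np, cv2
from bench import bot, get_image, calibration
from scipy.spatial.transform import Rotation as R
def grab(n):
    s=bot.observe(); im,d=get_image(n); np.savez(f'pics/{n}.npz',im=im,d=d,p=s['tool_pos'],r=s['tcp_rot']); return im,d
def load(n):
    z=np.load(f'pics/{n}.npz'); return z
def cloud(n):
    z=load(n); d=z['d']; c=calibration(n); K=np.array(c['mtx'])
    v,u=np.mgrid[:384,:512]; P=np.stack([(u-K[0,2])/K[0,0]*d,(v-K[1,2])/K[1,1]*d,d],-1)
    if 'mount' in c:
        M=np.array(c['mount']); P=P@M[:3,:3].T+M[:3,3]; return P@R.from_rotvec(z['r']).as_matrix().T+z['p']
    Rm=cv2.Rodrigues(np.array(c['rvec'],float))[0]; return (P-np.array(c['tvec']).ravel())@Rm
E
python3 - <<'E'
from h import *
print(bot.observe(), bot.finger_overhang)
for n in ('top','side'):
    im,d=grab(n)
a=[cv2.resize(load(n)['im'],(800,600),interpolation=cv2.INTER_CUBIC) for n in('top','side')]
cv2.imwrite('pics/a.png',a[0][...,::-1]);cv2.imwrite('pics/b.png',a[1][...,::-1])
E
```

```text
pics
{'time': 0.0, 'q': array([-1.28510509e+00,  3.59497054e-01,  1.51143655e+00, -8.85089615e-06,
        1.27248639e+00, -1.15098705e-01]), 'joint_velocities': array([0.00097968, 0.00014663, 0.00078141, 0.00099028, 0.00111282,
       0.00091633]), 'tau': array([-2.50151461e-03, -5.15382171e+01, -2.70725530e+01,  6.73203589e-02,
        3.52711673e-02, -1.72055288e-04]), 'tool_pos': array([ 0.23387562, -0.55176664,  0.21001278]), 'tcp_rot': array([-3.07693882e+00, -6.24995903e-01,  2.57623461e-04]), 'force': array([ 0.73468802, -0.44459476, -0.00294522]), 'torque': array([-0.02592876, -0.01985125, -0.0103144 ]), 'grip_force': 0.0, 'opening': 0.08801999600309193} 0.022
```

View pics/a.png

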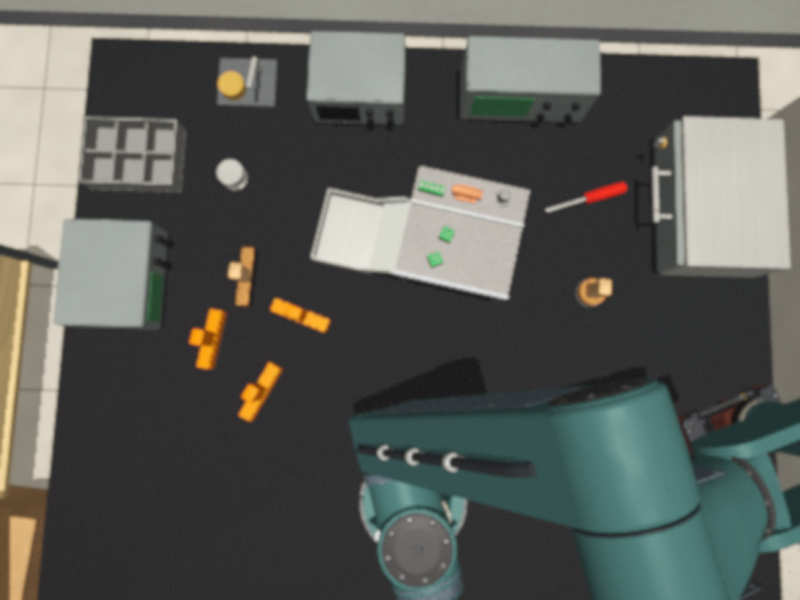

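View pics/b.png

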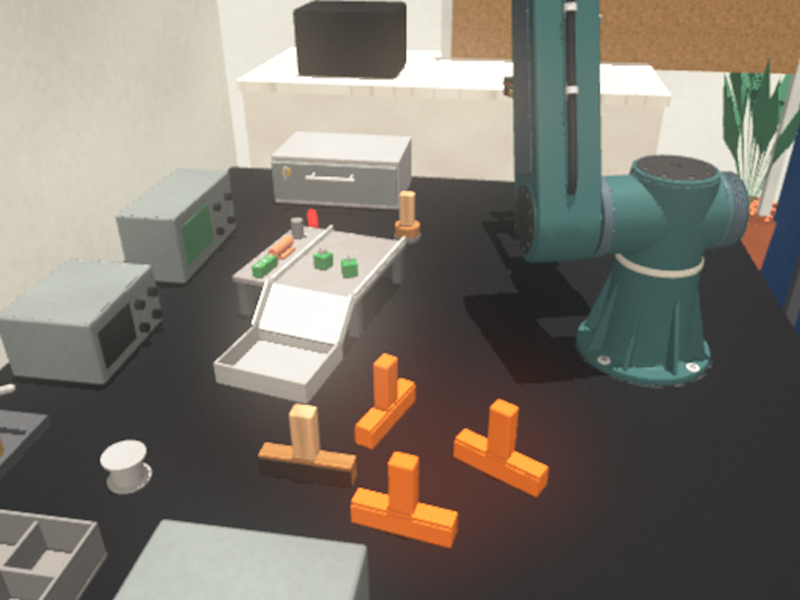

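Top picture: the wooden sweep is at (243,275). The three orange look-alikes are at (300,315), (208,340) and (260,392). The round-footed pad is at (595,290). The stand's lane is around (460,250), with relays at (446,234) and (435,259). The tray is at (345,230). Only (243,275) is wooden with a wide head, so I'll measure it and confirm it in a crop.

Run:
```python
from h import *
z=load('top'); im=z['im']; P=cloud('top'); s=.64
hsv=cv2.cvtColor(im,cv2.COLOR_RGB2HSV)
v,u=np.mgrid[:384,:512]
def rect(m,name):
    p=P[m]; r=cv2.minAreaRect((p[:,:2]*1000).astype(np.float32)); print(name,m.sum(),'z',np.percentile(p[:,2],[5,50,95]).round(3),'rect',np.round(r[0],1),np.round(r[1],1),round(r[2],1))
def box(a,b,c,d): return (u>a*s)&(u<b*s)&(v>c*s)&(v<d*s)
ok=z['d']>0
b=box(215,262,238,312)&ok
print('ground', np.median(P[box(150,200,420,500)&ok],0))
rect(b&(P[...,2]>.02)&(P[...,2]<.055),'head'); rect(b&(P[...,2]>.095),'handle')
b=box(385,535,160,305)&ok
g=(hsv[...,0]>45)&(hsv[...,0]<85)&(hsv[...,1]>110)
n,l=cv2.connectedComponents((g&b&box(400,480,215,280)).astype(np.uint8))
for i in range(1,n): rect(l==i,f'relay{i}')
deck=b&(abs(P[...,2]-.09)<.006); rect(deck,'deck')
# lane: exclude ledge; print points at named pixels
for nm,(x,y) in dict(deckmid=(470,255),nearR=(505,295),nearR2=(525,235),chTop=(395,268),chTop2=(410,205),trayA=(313,258),trayB=(330,190),ledge=(528,188),ledgeL=(419,168),deckTL=(411,200),pad=(600,287)).items():
    print(nm,P[int(y*s),int(x*s)].round(3))
allS=box(300,540,160,305)&ok&(P[...,2]>.03); rect(allS,'stand')
c=cv2.resize(im[145:205,130:360],(0,0),fx=3.45,fy=3.45,interpolation=cv2.INTER_CUBIC)
c2=cv2.resize(im[100:200,190:345],(0,0),fx=3.45,fy=3.45,interpolation=cv2.INTER_CUBIC)
o=np.zeros((600,800,3),np.uint8);o[:c.shape[0],:c.shape[1]]=c[:,:800];o[210:210+c2.shape[0],:c2.shape[1]]=c2
cv2.imwrite('pics/c.png',o[...,::-1])
```

```text
ground [ 0.08022972  0.55637905 -0.00071268]
head 275 z [0.023 0.034 0.041] rect [497.7 415.7] [ 65.1 170.2] 71.5
handle 87 z [0.1   0.114 0.119] rect [512.9 409.5] [26.  34.8] 89.5
relay1 20 z [0.114 0.117 0.121] rect [603.  -52.5] [18.7 11.2] 70.4
relay2 15 z [0.114 0.118 0.121] rect [545.2 -24. ] [19.5  9.9] 46.8
deck 4494 z [0.086 0.089 0.093] rect [624.9 -74.9] [300.3 261.2] 78.5
deckmid [ 0.567 -0.11   0.09 ]
nearR [ 0.481 -0.193  0.087]
nearR2 [ 0.64  -0.257  0.002]
chTop [0.535 0.059 0.082]
chTop2 [0.68  0.028 0.089]
trayA [0.559 0.252 0.038]
trayB [0.727 0.219 0.039]
ledge [ 0.759 -0.261 -0.002]
ledgeL [ 0.804  0.007 -0.005]
deckTL [0.687 0.025 0.102]
pad [ 0.501 -0.398  0.115]
stand 6210 z [0.043 0.089 0.112] rect [641.    4.2] [463.1 261.2] 78.5
```

View pics/c.png

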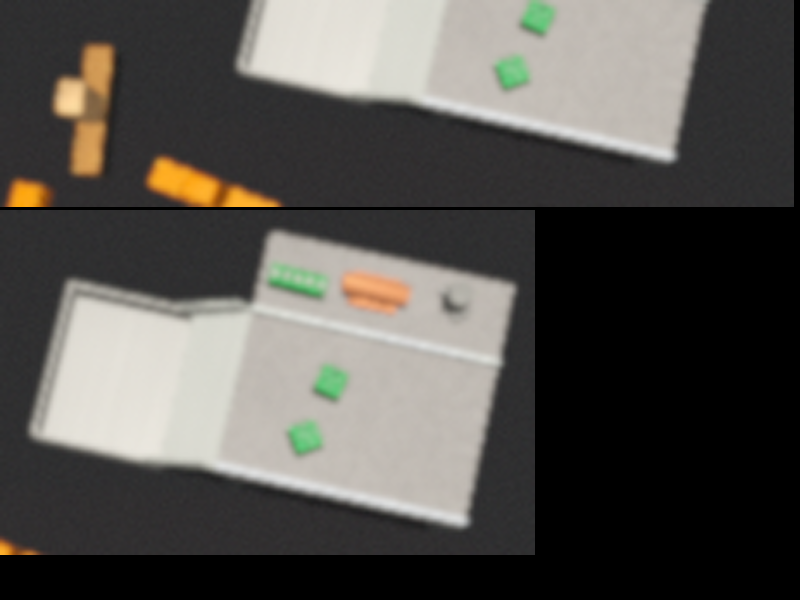

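The crop confirms it: the brown wooden sweep with its wide head is at crop (95,105), and the relays are at (538,15) and (512,72). The stand fit gives an origin near (0.584,-0.066) and a yaw of -11.5°, which agrees with the given sizes. Next I refine the sweep pose and compute the first moves.

```bash
cat >> h.py <<'E'
SO=np.array([.5844,-.0659]); SY=np.radians(-11.5)
def stand(x,y): c,s=np.cos(SY),np.sin(SY); return SO+[c*x-s*y,s*x+c*y]
def instand(p): c,s=np.cos(SY),np.sin(SY); d=np.asarray(p)[...,:2]-SO; return np.stack([d[...,0]*c+d[...,1]*s,-d[...,0]*s+d[...,1]*c],-1)
def to(p,yang,p0=None,r0=None):
    "target TCP position, direction (deg) of tool y, pointing down -> row"
    s=bot.observe(); p0=s['tool_pos'] if p0 is None else p0; r0=s['tcp_rot'] if r0 is None else r0
    A=R.from_rotvec(r0).as_matrix(); a=np.radians(yang); y=np.array([np.cos(a),np.sin(a),0]); z=np.array([0,0,-1.]); B=np.stack([np.cross(y,z),y,z],1)
    print('row',(A.T@(np.array(p)-p0)*1000).round(1), np.degrees(R.from_matrix(A.T@B).as_rotvec()).round(1)); return np.array(p),R.from_matrix(B).as_rotvec()
E
python3 - <<'E'
from h import *
for n,(a,b,c,d) in dict(top=(215,262,238,312),side=(255,360,395,490)).items():
    z=load(n);P=cloud(n);v,u=np.mgrid[:384,:512];s=.64
    m=(u>a*s)&(u<b*s)&(v>c*s)&(v<d*s)&(z['d']>0)
    for lo,hi in((.029,.039),(.108,.122)):
        k=m&(P[...,2]>lo)&(P[...,2]<hi);p=P[k][:,:2]*1000
        r=cv2.minAreaRect(p.astype(np.float32)); w,V=np.linalg.eigh(np.cov(p.T)); print(n,lo,k.sum(),np.round(r[0],1),np.round(r[1],1),round(r[2],1),'pca',np.degrees(np.arctan2(*V[::-1,1])).round(1))
A=to([.5,-.1,.27],23)
A=to([.5,-.1,.27],85)
E
```

```text
top 0.029 199 [496. 415.] [ 63.8 168.9] 70.2 pca 173.9
top 0.108 72 [513.4 410. ] [32.4 25.1] 2.8 pca -171.9
side 0.029 577 [507.6 411.1] [143.4 148. ] 12.4 pca -178.9
side 0.108 158 [510.7 412.1] [27.3 33.4] 85.0 pca -177.9
row [ 421.3 -312.3  -59.3] [ -0.1  -0.1 -90. ]
row [ 421.3 -312.3  -59.3] [-0.00e+00 -1.00e-01 -1.52e+02]
```

>>> drive_tool([
  [42, -31, -20, 0, 0, -7, 100],
  [84, -62, -40, 0, 0, -14, 100],
  [120, -90, -59, 0, 0, -21, 100],
  [155, -115, -59, 0, 0, -28, 100],
  [188, -139, -59, 0, 0, -35, 100],
  [221, -163, -59, 0, 0, -42, 100],
  [254, -187, -59, 0, 0, -49, 100],
  [287, -212, -59, 0, 0, -56, 100],
  [320, -237, -59, 0, 0, -63, 100],
  [353, -262, -59, 0, 0, -70, 100],
  [387, -287, -59, 0, 0, -77, 100],
  [421, -312, -59, 0, 0, -84, 100],
])

```text
time: 1.1
tool_pos: [0.4833, -0.1275, 0.2697]
tcp_rot: [-1.862, -2.53, 0.0]
force: [0.7, -0.7, 0.4]
opening: 0.0878
grip_force: 0.0
```

Run:
```python
from h import *
to([.512,.411,.24],85)
```

```text
row [505.6 187.6  29.8] [ -0.   -0.  -67.7]
```

>>> drive_tool([
  [38, 14, 0, 0, 0, -6, 100],
  [76, 28, 0, 0, 0, -12, 100],
  [114, 43, 0, 0, 0, -18, 100],
  [152, 57, 0, 0, 0, -24, 100],
  [190, 71, 0, 0, 0, -30, 100],
  [228, 85, 0, 0, 0, -36, 100],
  [266, 99, 0, 0, 0, -42, 100],
  [304, 113, 0, 0, 0, -48, 100],
  [342, 128, 5, 0, 0, -54, 100],
  [380, 142, 10, 0, 0, -60, 100],
  [418, 156, 20, 0, 0, -62, 100],
  [456, 170, 30, 0, 0, -62, 100],
])

```text
time: 2.1
tool_pos: [0.5122, 0.3582, 0.2395]
tcp_rot: [0.298, 3.127, 0.0]
force: [0.8, 0.5, -0.1]
opening: 0.0881
grip_force: 0.0
```

>>> drive_tool([
  [0, 0, 0, 0, 0, 0, 100],
  [0, 0, 0, 0, 0, 0, 100],
  [0, 0, 0, 0, 0, 0, 100],
])

```text
time: 2.35
tool_pos: [0.512, 0.3555, 0.2393]
tcp_rot: [-0.301, -3.126, 0.002]
force: [-0.1, 0.2, -0.3]
opening: 0.0877
grip_force: 0.0
```

Run:
```python
from h import *
im,d=grab('wrist'); cv2.imwrite('pics/w.png',im[...,::-1])
P=cloud('wrist'); p=P[d>0]
p=p[(abs(p[:,0]-.512)<.12)&(abs(p[:,1]-.411)<.12)]
for lo,hi in((.031,.041),(.110,.122)):
    q=p[(p[:,2]>lo)&(p[:,2]<hi)][:,:2]*1000; r=cv2.minAreaRect(q.astype(np.float32)); print(len(q),r)
to([.512,.411,.24],85)
```

```text
2547 ((491.0006103515625, 402.5972900390625), (178.26658630371094, 206.13372802734375), 7.990278244018555)
741 ((474.8655090332031, 353.3125305175781), (169.81532287597656, 37.97254943847656), 57.91139221191406)
row [11.1 54.9 -0.2] [-0.1 -0.  -6.1]
```

View pics/w.png

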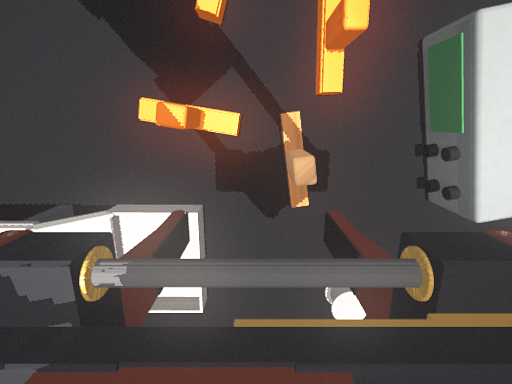

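The wrist view shows the sweep's head from (291,112) to (301,207) and its handle top at (304,167). Next I measure in that window.

Run:
```python
from h import *
z=load('wrist');d=z['d'];P=cloud('wrist');v,u=np.mgrid[:384,:512]
m=(d>0)&(u>262)&(u<325)&(v>105)&(v<212)
for lo,hi in((.031,.041),(.108,.122)):
    q=P[m&(P[...,2]>lo)&(P[...,2]<hi)][:,:2]*1000; r=cv2.minAreaRect(q.astype(np.float32)); 
    w,V=np.linalg.eigh(np.cov(q.T)); print(len(q),r,np.degrees(np.arctan2(*V[::-1,1])),q.mean(0))
```

```text
1179 ((511.1663818359375, 410.5247497558594), (29.54855728149414, 135.7965850830078), 87.29296112060547) 176.42291669975077 [502.59102258 410.34389354]
664 ((511.35919189453125, 410.79669189453125), (26.050857543945312, 34.601173400878906), 87.31796264648438) 175.78608948357092 [510.0003388  410.31831365]
```

The sizes match: 29.5×135.8 and 26×34.6 mm. The centre is (0.511,0.411) with sweep y at 87.3°. I'll grasp with the TCP at z 0.074.

Run:
```python
from h import *
to([.5112,.4107,.17],87.3); to([.5112,.4107,.074],87.3)
```

```text
row [11.8 54.6 69.8] [-0.1 -0.  -8.4]
row [ 11.8  54.6 165.8] [-0.1 -0.  -8.4]
```

>>> drive_tool([
  [6, 28, 20, 0, 0, -4.2, 100],
  [11.8, 54.6, 40, 0, 0, -8.4, 100],
  [11.8, 54.6, 70, 0, 0, -8.4, 100],
  [11.8, 54.6, 90, 0, 0, -8.4, 100],
  [11.8, 54.6, 110, 0, 0, -8.4, 100],
  [11.8, 54.6, 130, 0, 0, -8.4, 100],
  [11.8, 54.6, 150, 0, 0, -8.4, 100],
  [11.8, 54.6, 165.8, 0, 0, -8.4, 100],
  [11.8, 54.6, 165.8, 0, 0, -8.4, 100],
  [11.8, 54.6, 165.8, 0, 0, -8.4, 100],
])

```text
time: 3.23
tool_pos: [0.5115, 0.4101, 0.0741]
tcp_rot: [-0.075, -3.139, 0.001]
force: [1.2, 0.3, 1.4]
opening: 0.088
grip_force: 0.0
```

>>> drive_tool([
  [0, 0, 0, 0, 0, 0, 20],
  [0, 0, 0, 0, 0, 0, 20],
  [0, 0, 0, 0, 0, 0, 20],
  [0, 0, 0, 0, 0, 0, 20],
  [0, 0, 0, 0, 0, 0, 20],
  [0, 0, 0, 0, 0, 0, 20],
  [0, 0, 0, 0, 0, 0, 20],
  [0, 0, 0, 0, 0, 0, 20],
  [0, 0, 0, 0, 0, 0, 20],
  [0, 0, 0, 0, 0, 0, 20],
], squeeze=40)

```text
time: 4.07
tool_pos: [0.5113, 0.4119, 0.074]
tcp_rot: [-0.072, -3.141, 0.0]
force: [0.1, -1.2, -0.3]
opening: 0.026
grip_force: 40.0
```

Run:
```python
from h import *
s=bot.observe(); p=s['tool_pos']; print(p,s['opening'],s['grip_force'],s['time'], R.from_rotvec(s['tcp_rot']).as_matrix().round(3))
P,r=to([p[0],p[1],.27],87.3)
```

```text
[0.51130871 0.41185419 0.07401978] 0.02602854280599509 39.986411333084106 4.0667 [[-0.999  0.046 -0.   ]
 [ 0.046  0.999 -0.   ]
 [ 0.    -0.    -1.   ]]
row [   0.   -0. -196.] [-0.  -0.   0.1]
```

>>> drive_tool([
  [0, 0, -20, 0, 0, 0, 20],
  [0, 0, -55, 0, 0, 0, 20],
  [0, 0, -95, 0, 0, 0, 20],
  [0, 0, -135, 0, 0, 0, 20],
  [0, 0, -175, 0, 0, 0, 20],
  [0, 0, -210, 0, 0, 0, 20],
  [0, 0, -226, 0, 0, 0, 20],
  [0, 0, -226, 0, 0, 0, 20],
])

```text
time: 4.73
tool_pos: [0.5133, 0.4132, 0.3051]
tcp_rot: [0.072, 3.134, 0.007]
force: [0.5, 0.3, -2.4]
opening: 0.0258
grip_force: 40.0
```

Run:
```python
from h import *
P=cloud('top');q=instand(P)*1000;z=P[...,2]
m=(z>.096)&(z<.108)
for lo,hi in((-95,-70),(70,95)):
    k=m&(q[...,0]>lo)&(q[...,0]<hi)&(q[...,1]>-140)
    for a,b in((-140,-60),(-60,20),(20,105)):
        kk=k&(q[...,1]>a)&(q[...,1]<b); print(lo,a,kk.sum(),np.percentile(q[kk][:,0],[5,50,95]).round(1) if kk.sum() else '')
print(bot.observe()['tool_pos'])
x,y=stand(0,-78); to([x,y,.30],78.5); to([x,y,.167],78.5)
```

```text
-95 -140 33 [-86.1 -84.3 -81.7]
-95 -60 32 [-87.  -84.5 -82.8]
-95 20 31 [-86.8 -85.2 -83.3]
70 -140 35 [81.3 83.1 86.1]
70 -60 36 [81.4 83.2 85.7]
70 20 34 [80.3 82.1 84.4]
[0.51333806 0.41322616 0.30505633]
row [ 11935.3 -77541.    -454.3] [0.3 0.4 8.9]
row [ 11936.2 -77541.7   -321.3] [0.3 0.4 8.9]
```

```bash
sed -i 's/SO=.*; SY.*/SO=np.array([.5834,-.0657]); SY=np.radians(-11.2)/' h.py
python3 - <<'E'
from h import *
x,y=stand(0,-.078); print(x,y); to([x,y,.30],78.8)
E
```

```text
0.5682497206048422 -0.14221450211723694
row [ -80.3 -552.4    2.9] [0.3 0.4 8.6]
```

>>> drive_tool([
  [-2, -15, 0, 0, 0, 0, 20],
  [-6, -45, 0, 0, 0, 1, 20],
  [-11, -80, 0, 0, 0, 2, 20],
  [-17, -117, 0, 0, 0, 3, 20],
  [-23, -155, 0, 0, 0, 4, 20],
  [-28, -193, 0, 0, 0, 5, 20],
  [-34, -231, 0, 0, 0, 6, 20],
  [-39, -269, 0, 0, 0, 7, 20],
  [-45, -307, 0, 0, 0, 8, 20],
  [-50, -345, 0, 0, 0, 8.5, 20],
  [-55, -380, 0, 0, 0, 8.5, 20],
  [-60, -412, 0, 0, 0, 8.5, 20],
])

```text
time: 5.73
tool_pos: [0.5499, -0.0051, 0.297]
tcp_rot: [-0.306, -3.121, 0.001]
force: [0.7, -0.4, -2.9]
opening: 0.0257
grip_force: 40.0
```

Run:
```python
from h import *
x,y=stand(0,-.078); to([x,y,.30],78.8)
```

```text
row [ -44.6 -131.    -3.2] [-0.1 -0.3  0. ]
```

>>> drive_tool([
  [-10, -35, 0, 0, 0, 0, 20],
  [-20, -70, 0, 0, 0, 0, 20],
  [-32, -100, 0, 0, 0, 0, 20],
  [-40, -125, 0, 0, 0, 0, 20],
  [-44, -131, 0, 0, 0, 0, 20],
  [-44, -131, 0, 0, 0, 0, 20],
  [-44, -131, 0, 0, 0, 0, 20],
])

```text
time: 6.32
tool_pos: [0.5687, -0.139, 0.2978]
tcp_rot: [-0.306, -3.122, -0.003]
force: [0.3, 0.5, -2.2]
opening: 0.0262
grip_force: 40.0
```

Run:
```python
from h import *
s=bot.observe();print(s['tool_pos'],instand(s['tool_pos']))
x,y=stand(0,-.078); to([x,y,.168],78.8)
im,d=grab('side');cv2.imwrite('pics/d.png',cv2.resize(im[60:260,120:400],(784,560),interpolation=cv2.INTER_CUBIC)[...,::-1])
```

```text
[ 0.56872303 -0.13902513  0.29779034] [-0.00015519 -0.07477944]
row [ -0.7  -3.4 129.8] [ 0.1 -0.3  0. ]
```

View pics/d.png

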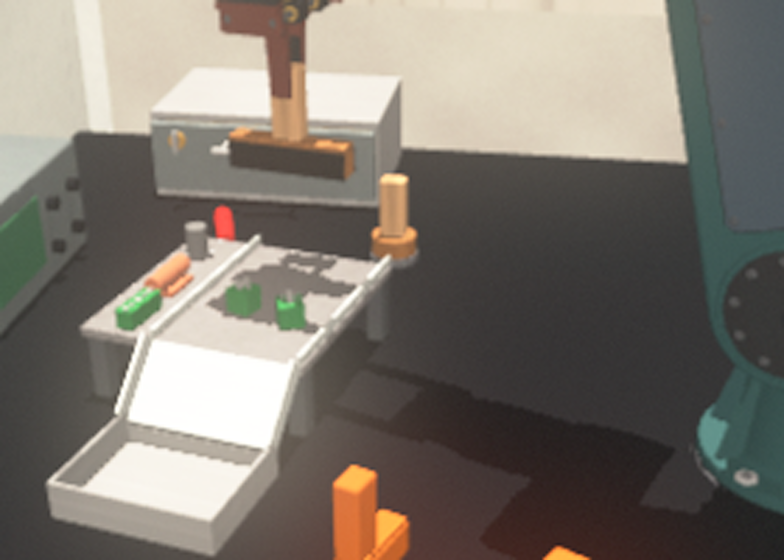

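The sweep is held square above the lane, and the relays stand at (243,297) and (290,310). I'll lower it behind them.

>>> drive_tool([
  [-1, -4, 20, 0, 0, 0, 20],
  [-1, -4, 45, 0, 0, 0, 20],
  [-1, -4, 70, 0, 0, 0, 20],
  [-1, -4, 92, 0, 0, 0, 20],
  [-1, -4, 108, 0, 0, 0, 20],
  [-1, -4, 118, 0, 0, 0, 20],
  [-1, -4, 124, 0, 0, 0, 20],
  [-1, -4, 128, 0, 0, 0, 20],
  [-1, -4, 130, 0, 0, 0, 20],
  [-1, -4, 130, 0, 0, 0, 20],
  [-1, -4, 130, 0, 0, 0, 20],
])

```text
time: 7.28
tool_pos: [0.5711, -0.1437, 0.171]
tcp_rot: [0.305, 3.125, -0.0]
force: [0.7, 0.3, -3.2]
opening: 0.0261
grip_force: 40.0
```

Run:
```python
from h import *
s=bot.observe();print(s['tool_pos'],instand(s['tool_pos']),s['force'])
x,y=stand(0,.108); to([x,y,.167],78.8)
```

```text
[ 0.57112778 -0.14372995  0.17095218] [ 0.0031176  -0.07892757] [ 0.70848532  0.26433027 -3.21192745]
row [  2.9 186.9   3.9] [-0.   0.1  0.1]
```

>>> drive_tool([
  [0, 4, 1, 0, 0, 0, 20],
  [0.5, 12, 2, 0, 0, 0, 20],
  [0.5, 20, 2, 0, 0, 0, 20],
  [1, 28, 2, 0, 0, 0, 20],
  [1, 36, 2, 0, 0, 0, 20],
  [1, 44, 2, 0, 0, 0, 20],
  [1, 51, 2, 0, 0, 0, 20],
  [1, 58, 2, 0, 0, 0, 20],
  [1, 65, 2, 0, 0, 0, 20],
  [1, 72, 2, 0, 0, 0, 20],
  [1, 79, 2, 0, 0, 0, 20],
  [1, 86, 2, 0, 0, 0, 20],
])

```text
time: 8.28
tool_pos: [0.5862, -0.0584, 0.1681]
tcp_rot: [-0.305, -3.127, 0.0]
force: [0.4, 0.1, -3.1]
opening: 0.0257
grip_force: 40.0
```

Run:
```python
from h import *
s=bot.observe();print(s['tool_pos'],instand(s['tool_pos']),s['force'],s['torque'])
x,y=stand(0,.108); to([x,y,.167],78.8)
im,d=grab('side');cv2.imwrite('pics/e.png',cv2.resize(im[100:260,120:344],(784,560),interpolation=cv2.INTER_CUBIC)[...,::-1])
```

```text
[ 0.58623134 -0.05844528  0.16806855] [0.00136831 0.0076665 ] [ 0.40946593  0.07875857 -3.09724384] [-0.02311376 -0.14452437  0.03652491]
row [  1.3 100.3   1.1] [-0.  -0.   0.1]
```

View pics/e.png

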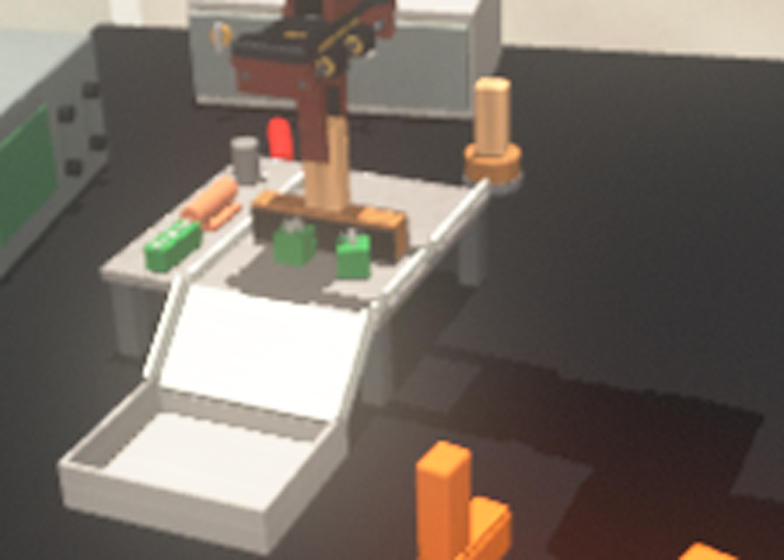

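The sweep is in the lane with both relays ahead of its face, at (295,243) and (353,257). I'll push on over the edge.

>>> drive_tool([
  [0.3, 7, 0, 0, 0, 0, 20],
  [0.5, 14, 0, 0, 0, 0, 20],
  [0.8, 21, 0, 0, 0, 0, 20],
  [1, 28, 0, 0, 0, 0, 20],
  [1, 35, 0, 0, 0, 0, 20],
  [1, 42, 0, 0, 0, 0, 20],
  [1, 49, 0, 0, 0, 0, 20],
  [1, 56, 0, 0, 0, 0, 20],
  [1, 63, 0, 0, 0, 0, 20],
  [1, 70, 0, 0, 0, 0, 20],
  [1, 77, 0, 0, 0, 0, 20],
  [1, 84, 0, 0, 0, 0, 20],
])

```text
time: 9.33
tool_pos: [0.6015, 0.0243, 0.1681]
tcp_rot: [0.305, 3.127, 0.0]
force: [-0.0, 0.0, -2.8]
opening: 0.0257
grip_force: 40.0
```

>>> drive_tool([
  [0, 7, 0, 0, 0, 0, 20],
  [0, 14, 0, 0, 0, 0, 20],
  [0, 18, 0, 0, 0, 0, 20],
  [0, 18, 0, 0, 0, 0, 20],
  [0, 18, 0, 0, 0, 0, 20],
  [0, 18, 0, 0, 0, 0, 20],
  [0, 18, 0, 0, 0, 0, 20],
  [0, 18, 0, 0, 0, 0, 20],
  [0, 18, 0, 0, 0, 0, 20],
])

```text
time: 10.08
tool_pos: [0.6048, 0.041, 0.1681]
tcp_rot: [-0.306, -3.127, -0.0]
force: [0.1, -0.1, -3.8]
opening: 0.026
grip_force: 40.0
```

Run:
```python
from h import *
s=bot.observe();print(s['tool_pos'],instand(s['tool_pos']),s['force'],s['torque'])
im,d=grab('side');cv2.imwrite('pics/f.png',cv2.resize(im[100:260,120:344],(784,560),interpolation=cv2.INTER_CUBIC)[...,::-1])
x,y=stand(0,-.04); to([x,y,.167],78.8)
```

```text
[0.60481568 0.04095397 0.16810198] [0.00029195 0.10878242] [ 0.08825312 -0.13555855 -3.84855926] [ 0.05576094 -0.12346526  0.03254841]
row [   0.4 -148.8    1.1] [ 0. -0.  0.]
```

View pics/f.png

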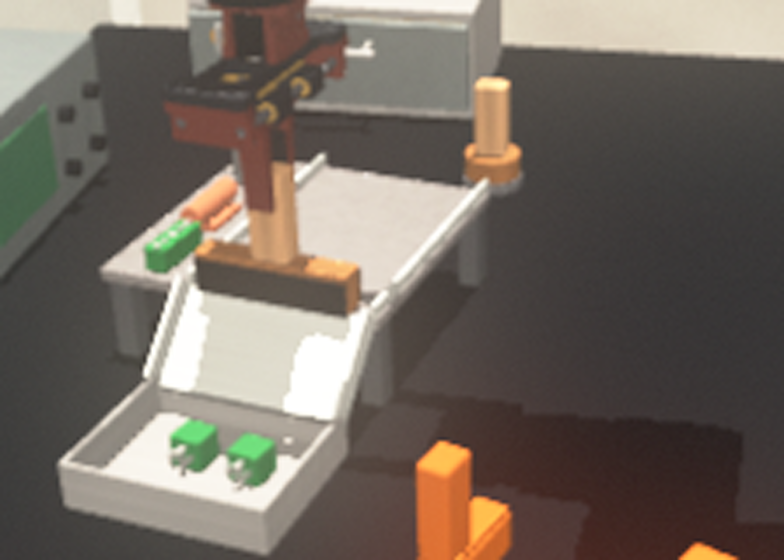

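Both relays lie in the tray, at (195,447) and (250,460). I'll bring the sweep back over the deck and set it down.

>>> drive_tool([
  [0, -10, 0, 0, 0, 0, 20],
  [0, -28, 0, 0, 0, 0, 20],
  [0, -50, 0, 0, 0, 0, 20],
  [0, -72, 0, 0, 0, 0, 20],
  [0, -94, 0, 0, 0, 0, 20],
  [0, -116, 0, 0, 0, 0, 20],
  [0, -132, 0, 0, 0, 0, 20],
  [0, -142, 0, 0, 0, 0, 20],
  [0, -148, 0, 0, 0, 0, 20],
  [0, -148, 0, 0, 0, 0, 20],
  [0, -148, 0, 0, 0, 0, 20],
])

```text
time: 11.05
tool_pos: [0.5762, -0.1037, 0.1681]
tcp_rot: [-0.306, -3.127, -0.001]
force: [-0.4, 0.8, -2.3]
opening: 0.026
grip_force: 40.0
```

>>> drive_tool([
  [0, 0, 1, 0, 0, 0, 20],
  [0, 0, 2, 0, 0, 0, 20],
  [0, 0, 3, 0, 0, 0, 20],
  [0, 0, 3, 0, 0, 0, 20],
  [0, 0, 3, 0, 0, 0, 20],
])

```text
time: 11.47
tool_pos: [0.5762, -0.1035, 0.1649]
tcp_rot: [-0.304, -3.127, -0.0]
force: [-0.4, -1.2, -3.1]
opening: 0.0263
grip_force: 40.0
```

>>> drive_tool([
  [0, 0, 0.5, 0, 0, 0, 20],
  [0, 0, 1, 0, 0, 0, 20],
  [0, 0, 1, 0, 0, 0, 20],
  [0, 0, 1, 0, 0, 0, 20],
])

```text
time: 11.8
tool_pos: [0.5763, -0.1039, 0.1641]
tcp_rot: [-0.305, -3.127, -0.0]
force: [0.2, 0.5, -2.9]
opening: 0.0256
grip_force: 40.0
```

>>> drive_tool([
  [0, 0, 0.5, 0, 0, 0, 20],
  [0, 0, 1, 0, 0, 0, 20],
  [0, 0, 1, 0, 0, 0, 20],
  [0, 0, 1, 0, 0, 0, 20],
])

```text
time: 12.13
tool_pos: [0.5763, -0.104, 0.164]
tcp_rot: [0.305, 3.126, 0.0]
force: [-1.8, 0.6, 5.9]
opening: 0.0263
grip_force: 40.0
```

It's in contact with the deck (+6 N). Now I release.

>>> drive_tool([
  [0, 0, 0, 0, 0, 0, 35],
  [0, 0, 0, 0, 0, 0, 45],
  [0, 0, 0, 0, 0, 0, 60],
  [0, 0, 0, 0, 0, 0, 80],
  [0, 0, 0, 0, 0, 0, 90],
  [0, 0, 0, 0, 0, 0, 90],
  [0, 0, 0, 0, 0, 0, 90],
  [0, 0, 0, 0, 0, 0, 90],
])

```text
time: 12.8
tool_pos: [0.5762, -0.104, 0.163]
tcp_rot: [-0.305, -3.127, -0.0]
force: [0.7, 0.0, -0.8]
opening: 0.074
grip_force: 0.0
```

>>> drive_tool([
  [0, 0, -10, 0, 0, 0, 90],
  [0, 0, -25, 0, 0, 0, 90],
  [0, 0, -45, 0, 0, 0, 90],
  [0, 0, -70, 0, 0, 0, 90],
  [0, 0, -100, 0, 0, 0, 90],
  [0, 0, -130, 0, 0, 0, 90],
  [0, 0, -150, 0, 0, 0, 90],
  [0, 0, -160, 0, 0, 0, 90],
  [0, 0, -160, 0, 0, 0, 90],
  [0, 0, -160, 0, 0, 0, 90],
])

```text
time: 13.63
tool_pos: [0.5761, -0.1039, 0.323]
tcp_rot: [0.305, 3.127, 0.0]
force: [-0.1, 0.9, 0.2]
opening: 0.079
grip_force: 0.0
```

Run:
```python
from h import *
s=bot.observe();print(s['tool_pos'],s['opening'],s['force'],s['time'])
im,d=grab('side');cv2.imwrite('pics/g.png',cv2.resize(im[80:260,110:362],(784,560),interpolation=cv2.INTER_CUBIC)[...,::-1])
```

```text
[ 0.57613292 -0.10393745  0.3229545 ] 0.07902311357835314 [-0.11129627  0.90322861  0.23280185] 13.6333
```

View pics/g.png

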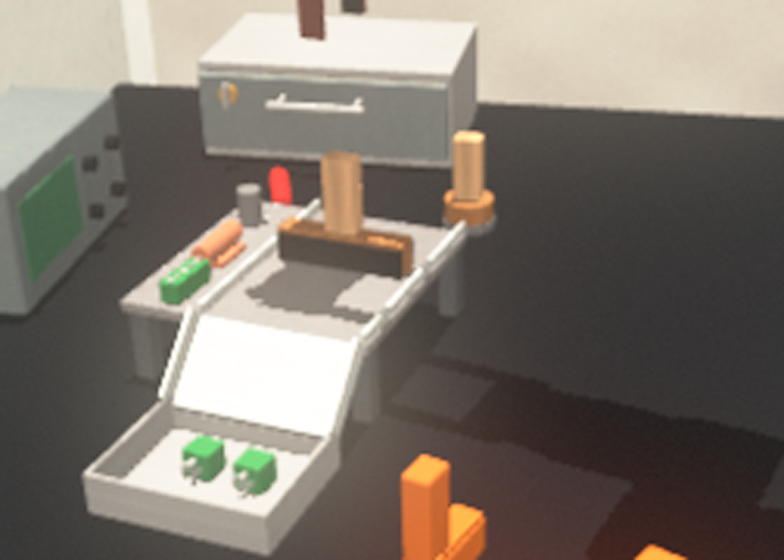

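The sweep stands upright on the deck at (345,220). Both relays are in the tray, at (204,458) and (254,470), and the gripper is clear above.

```bash
python3 -c "
from bench import bot
print(bot.sign_off())"
```

```text
the job is handed in; nothing more can be done
None
```

The job is handed in: both relays were swept down the chute into the tray without the gripper touching them, and the sweep stands upright on the deck, done at about 13.7 s of the 54 s allowed.

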